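# Open the jar keeper

### The arm

A 6-joint arm with a two-finger parallel gripper is mounted at the origin on a cart in front of the work surface, level with it; the furniture and walls round the work are solid. World frame = base frame: x ahead of the robot, y to its left, z up, the work surface at z = 0. Lengths are in mm, angles in rad, forces in N, time in s.
With the tool pointing down it reaches from about 400 to 925 mm from the base axis. Payload 12.5 kg.
Tool frame: the origin (TCP) lies at the very end of the fingers, on their centre line; the grasp point (between the pads) lies 19 mm behind it; z points along the fingers, x is the direction in which the jaws open and shut, and the axes are right-handed (so a half turn about z gives the same grasp; the last joint's range is limited). The gripper opens to 95 mm and grips with 3 to 60 N. Pads are 20 mm wide; open, the fingers measure 119 mm over their backs; the gripper's body (75 mm by 180 mm) begins 59 mm behind the grasp point.
Start: joints at [-1.443, 0.491, 1.559, -0, 1.092, -0.106], TCP at [144.819, -608.008, 214.661] pointing down, gripper open.
Joint ranges: [-3.1, 3.1], [-0.84, 2.19], [0.05, 2.79], [-1.13, 4.28], [0.06, 2.93], [-2.69, 2.69]. Speed limits (rad/s): [2.22, 2.22, 2.79, 3.14, 3.14, 3.14].

### API

Orientations are given as [roll, pitch, yaw] about the fixed x, y, z axes, in that order (R = Rz(yaw) Ry(pitch) Rx(roll)).
In Python, from cell import state, viewer, ticket, look_for, regions_of gives the robot as it stands.
- The arm moves only by the shell command python3 -m inch 'ROWS'. ROWS is JSON, a list of rows, each a list of 7 numbers: the turn, a rotation vector about the world's x, y, z in degrees, then the shift along the world's x, y, z in mm, then the opening, from -1 (shut) to 1 (fully open). In form: [[rx, ry, rz, tx, ty, tz, hand], ...]. A call has 1 to 10 rows; each row shifts and turns the commanded pose from where the row before left it; what a row does not reach is not made up. A row lasts 1/10 s, in which the tool goes at most 50 mm and 8.59 degrees, less where a joint would pass 70% of its speed; a pose out of reach is approached as far as the arm can. A call with a gripper value outside its range is refused whole. The fingers move at their own pace and stop on an object; the grip force is fixed at half the most. Time passes only in rows, so rows that do not move let the fingers close. It gives the time, the measured TCP pose, the force and the opening at its end, in the units of the state.
- state(): the state, without advancing time (a new reading comes with each control period).
- viewer.read_camera(name): name is "side" or "top" or "wrist"; returns a dict with "color" (400x640x3 uint8, red, green, blue), "depth" (400x640 float32, mm along the optical axis (not along the pixel's ray), 0 where there is no reading), "fx", "fy", "cx", "cy" (pixels), "dist_coeffs" ([k1, k2, p1, p2, k3] as OpenCV has them; the pictures are not rectified), "position" and "orientation" of the camera in the world. Camera axes: x right, y down, z forward; pixel columns grow to the right and rows downward; lengths in mm; the calibration is good to about 2 mm. A picture is of the moment at which its call begins.
- ticket.job_done(): hands the job in, once; it reports no verdict.
Trained networks look in the newest picture that a camera, given by its name, has taken for a name from the list of things; names that differ only in an ending like _2 or _b are one class to them, and where a whole thing is asked for, a point or a joint stands for the part that bears it (a point fixed in the world has none). Each returns a list of dicts, best first, with "score" (0 to 1); they miss things now and then, are a little off and sometimes report something else, mostly with a low value. They report only what shows in the picture. A call takes as long as a camera call. They do not tell look-alikes from the thing itself.
- look_for(name, camera): "box" ([left, top, right, bottom] as shares, 0 to 1, of the picture: columns of its width, rows of its height, round what is visible of it).
- regions_of(name, camera): "pixels" (400x640 bool, what is visible of it) and "box" ([left, top, right, bottom] as shares, 0 to 1, of the picture: columns of its width, rows of its height, round what is visible of it).
The state is a dict: "t": time; "joints": joint angles; "qvel": joint speeds; "tau": joint torques, N m; "eef_pos": TCP position; "tcp_rot": TCP orientation; "ft_force": force on the tool from outside, world axes, zero at the start; "moment": the same for the moment, N m; "opening": opening from 0.0 (shut) to 1.0 (fully open).
Only numpy, scipy, OpenCV 4.12 (cv2) and the standard library are available. Lean on these libraries where they do the work, as an engineer would, in place of code of your own. Each camera call takes 0.05 s, during which the arm holds its last target. There are 200 camera calls.

### The job

Free the jars in the jar keeper: press the thumb pad on top of its sliding jaw down and, keeping it down, push the jaw back along its toothed bar, away from the jars, all the way to its end stop. Then let go so that the pad springs up, and move clear. This is all pressing and pushing with the fingertips: do not take hold of or pick up the jars, and leave them and everything else standing where they are.

Things in the scene. Friction and masses are not known exactly. Their poses are not given: they have to be found in the camera images.
- keeper: Jar keeper, fixed: wooden board 150 x 410 x 14 mm. Origin: centre of its underside; x across, y along board and bar, z up. End plate 88 mm high at y = -0.20; steel bar (14 mm wide, z = 52 to 64 mm, saw teeth 6 mm deep underneath, 12 mm pitch, none on the last 12 mm of travel) at x = +0.045, from there to an end post 76 mm high at y = +0.20. Two jars stand between end plate and jaw.
- jaw (a joint): Place (m) of the aluminium jaw on the bar: 0 nearest the jars, 0.15 fully back at the end stop; grows along keeper's +y. Plate 120 mm wide, 82 mm high facing the jars; carriage 44 mm wide, 70 mm long. A sprung pawl stops it moving back unless the pad is pressed (play up to 13 mm). Pressed, friction is under 2 N, so a finger pressing the pad also drags the jaw along, either way.
- push_wall (a point): Middle of the flat upright face, looking to the jars (keeper's -y), of the jaw's push wall, which stands at the pad's +y end and moves with the jaw. 44 mm wide, 10 mm thick, its top 126 mm above the worktop; this point is 110 mm above the worktop.
- thumb_pad (a point): Centre of the top of the thumb pad, 100 mm above the worktop when up (it sinks with the pad): a flat ribbed black pad 44 mm (keeper's x) by 50 mm (keeper's y) on the jaw. The push wall's face is 29 mm from this point along the keeper's +y; beside that wall (126 mm) and the jars (112 mm) nothing near is higher.
- release (a joint): How far (m) the thumb pad is pressed straight down: 0 up (at the start up to 5 mm lower where the pawl rides on a tooth), 0.009 fully down on its stop. The jaw is unlocked from about 0.006; 0.007 to 0.009 is a good press. A spring pushes up with 4 N when up, 7 N when fully down.
- white_jar: Jar with a white screw lid, 62 mm diameter, 98 mm high, on the board next to the end plate. Origin: centre of its underside.
- black_jar: Glass jar with a black lid, 66 mm diameter, 82 mm high, on the board between the other jar and the jaw. Origin: centre of its underside.
- onion: Loose onion, about 75 mm, on the worktop to the left. Origin: underside.
- garlic: Loose garlic bulb, about 52 mm, on the worktop to the left. Origin: underside.
- bowl: Small steel bowl, 80 mm diameter, 34 mm high, on the worktop to the right. Origin: underside.
- steel_tumbler: Steel tumbler, 71 mm diameter, 104 mm high, on the worktop to the right. Origin: underside.
- tub: Lidded food tub, 112 mm diameter, 55 mm high, on the worktop to the left. Origin: underside.
There are look-alikes about, which are no part of the job. Leave any green or red look-alike of the black_jar alone.

How it is judged:
By the outcome, as a careful person would: the job done as asked, in the order asked, and still so for the second after the job is handed in, with the robot touching nothing.
It also fails if it takes over 32 s, if anything falls off the work surface, if the arm or the gripper's body presses on something with over 40 N, if the wrist force passes 120 N, or if a joint passes its speed limit or range.

## Working session

There is one attempt and no reset: what is moved stays moved. The work goes in short steps, Python scripts to look and compute and a shell command to move; the robot and the scene stay as the last step left them, time stands still between calls to the robot, and variables do not carry over. Pictures are saved under pics/ and viewed, on a budget of 10 in all, crops included, one or two more only if the job needs it, and the job is handed in when it is done.

```bash
mkdir -p pics; cat > h.py <<'E'
import numpy as np, cv2
from scipy.spatial.transform import Rotation as Ro
from cell import state, viewer, ticket, look_for, regions_of
def R(c):
    o=np.array(c["orientation"],float)
    if o.shape==(3,3): return o
    return Ro.from_euler('xyz',o).as_matrix() if o.size==3 else Ro.from_quat(o).as_matrix()
def world(c,uv,d):
    K=np.array([[c["fx"],0,c["cx"]],[0,c["fy"],c["cy"]],[0,0,1.]])
    p=cv2.undistortPoints(np.array(uv,float).reshape(-1,1,2),K,np.array(c["dist_coeffs"],float)).reshape(-1,2)
    d=np.asarray(d,float).reshape(-1,1)
    return (np.c_[p,np.ones(len(p))]*d)@R(c).T+np.array(c["position"])
def cloud(c,m):
    m=m&(c["depth"]>0); v,u=np.nonzero(m)
    return world(c,np.c_[u,v],c["depth"][v,u])
def save(c,n): cv2.imwrite("pics/"+n,c["color"][:,:,::-1])
E
python3 - <<'E'
from h import *
s=state();print({k:np.round(s[k],3) for k in ("t","eef_pos","tcp_rot","opening")})
for n in("top","side"):
    c=viewer.read_camera(n);save(c,n+"0.png");print(n,c["position"],c["orientation"])
    for o in("thumb_pad","push_wall","keeper","black_jar","white_jar"):
        for r in regions_of(o,n)[:3]:
            p=cloud(c,r["pixels"]);print(o,round(r["score"],2),(np.array(r["box"])*[640,400,640,400]).round(),len(p), p.min(0).round(),np.median(p,0).round(),p.max(0).round()) if len(p) else 0
E
```

```text
{'t': np.float64(0.0), 'eef_pos': array([ 144.799, -607.741,  214.055]), 'tcp_rot': array([-3.141e+00,  1.000e-03, -1.337e+00]), 'opening': np.float64(1.002)}
top [ 273.11497233   19.84536511 1473.38831173] [-3.00292592 -0.01712547 -1.55187318]
thumb_pad 0.52 [312. 164. 330. 180.] 171 [524. -43.  89.] [549. -16.  96.] [574.   9. 107.]
push_wall 0.74 [309. 163. 332. 207.] 400 [436. -55.   2.] [539. -22.  93.] [598.  26. 134.]
push_wall 0.31 [197. 215. 223. 237.] 349 [329. 348.  -7.] [363. 378.  52.] [400. 430.  74.]
keeper 0.58 [263. 156. 385. 227.] 4145 [ 379. -230.   -9.] [510.   2.  16.] [633. 194. 134.]
black_jar 0.76 [402. 228. 427. 248.] 352 [ 298. -395.  -10.] [ 331. -346.   80.] [ 365. -322.   90.]
black_jar 0.55 [390. 188. 411. 207.] 318 [ 449. -329.    1.] [ 478. -296.   80.] [ 526. -270.   90.]
black_jar 0.53 [333. 192. 350. 212.] 307 [ 423. -124.   14.] [452. -86.  94.] [487. -56. 104.]
white_jar 0.66 [351. 199. 370. 221.] 258 [ 402. -181.   26.] [ 428. -153.  111.] [ 459. -126.  120.]
side [-510.43665551  891.10253569 1186.54028614] [-2.27293536  0.01320157 -2.30940659]
thumb_pad 0.59 [311. 177. 322. 185.] 57 [522. -37.  88.] [541. -16.  96.] [567.  12. 100.]
push_wall 0.98 [303. 177. 334. 202.] 425 [ 428. -119.    0.] [529. -16.  73.] [633.  30. 129.]
keeper 0.78 [273. 167. 357. 225.] 2125 [ 405. -234.   -8.] [523.  35.  16.] [702. 203. 130.]
black_jar 0.66 [337. 176. 346. 199.] 289 [ 418. -113.   11.] [439. -71.  73.] [480. -49. 100.]
black_jar 0.57 [397. 173. 410. 191.] 125 [ 293. -375.   -1.] [ 304. -343.   47.] [ 324. -322.   88.]
white_jar 0.6 [349. 174. 354. 194.] 95 [ 415. -168.   22.] [ 434. -130.   89.] [ 456. -121.  116.]
```

```bash
python3 - <<'E'
import cv2
a=cv2.imread("pics/top0.png")[140:250,230:430]
cv2.imwrite("pics/top0c.png",cv2.resize(a,None,fx=4,fy=4,interpolation=cv2.INTER_CUBIC))
E
```

```text
(no output)
```

View pics/top0c.png

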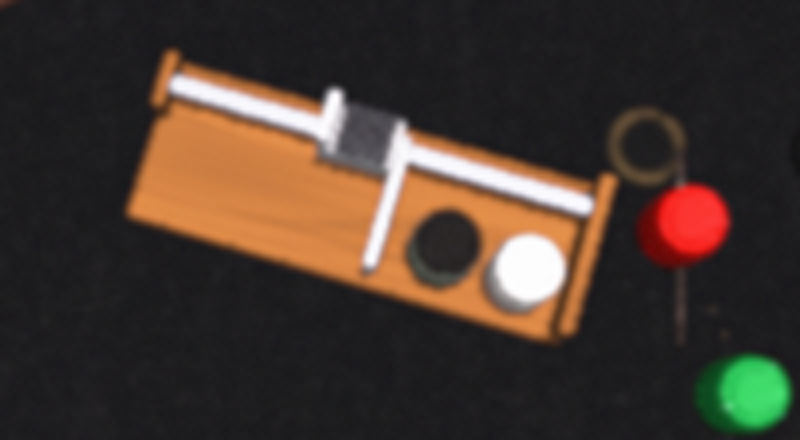

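View pics/side0.png

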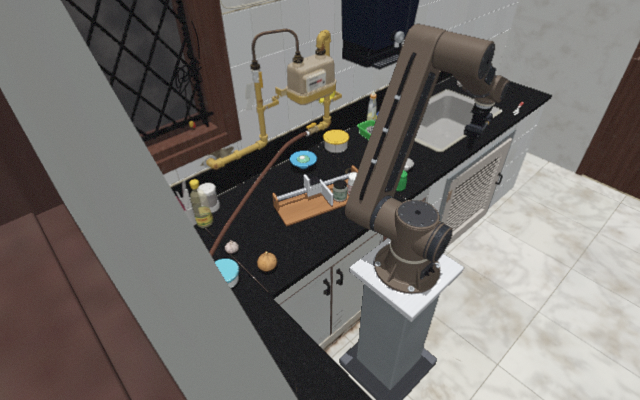

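```bash
cat > m.py <<'E'
from h import *
def plane(c,uv,z):
    a=world(c,uv,np.ones(len(uv))); o=np.array(c["position"]); d=a-o
    return o+d*((z-o[2])/d[:,2:])
E
python3 - <<'E'
from m import *
c=viewer.read_camera("top")
uv=np.array([[172,85],[590,207],[365,137],[333,115],[400,150]])/4+[230,140]
for z,i in((64,[0,1]),(98,[2]),(126,[3]),(96,[4])): print(z,plane(c,uv[i],z).round(1))
p=plane(c,uv[[0,1]],64);d=p[0]-p[1];print(np.degrees(np.arctan2(d[1],d[0])),np.linalg.norm(d))
m=np.zeros((400,640),bool);print([plane(c,uv[[2]],z).round(0) for z in (96,)])
# high things near the keeper
P=cloud(c,np.ones((400,640),bool));k=(abs(P[:,0]-600)<250)&(abs(P[:,1])<300)&(P[:,2]>140)
Q=P[k]
for y in range(-300,300,60):
    q=Q[(Q[:,1]>=y)&(Q[:,1]<y+60)]
    if len(q):print(y,len(q),q.min(0).round(),q.max(0).round())
E
```

```text
64 [[ 594.2  155.7   64. ]
 [ 492.3 -217.4   64. ]]
98 [[544.2 -16.2  98. ]]
126 [[557.1  12.1 126. ]]
96 [[533.8 -46.8  96. ]]
74.7216833057757 386.7616716855092
[array([[545., -16.,  96.]])]
-300 1837 [ 705. -300.  149.] [ 819. -240.  631.]
-240 1478 [ 692. -240.  147.] [ 823. -180.  529.]
-180 1624 [ 691. -180.  144.] [ 820. -120.  672.]
-120 1066 [ 694. -120.  140.] [849. -60. 684.]
-60 223 [792. -60. 346.] [836.  -0. 685.]
0 959 [800.   0. 187.] [849.  59. 653.]
60 174 [813.  62. 182.] [850. 119. 467.]
120 157 [817. 122. 175.] [848. 179. 207.]
180 156 [816. 181. 183.] [847. 239. 207.]
240 194 [814. 241. 175.] [850. 300. 208.]
```

```bash
python3 -m inch '[[0,0,-1.8,24,36,3,-1],[0,0,-1.8,24,36,3,-1],[0,0,-1.8,24,36,3,-1],[0,0,-1.8,24,36,3,-1],[0,0,-1.8,24,36,3,-1],[0,0,-1.8,24,36,3,-1],[0,0,-1.8,24,36,3,-1],[0,0,-1.8,24,36,3,-1]]'
python3 -m inch '[[0,0,-1.8,24,36,3,-1],[0,0,-1.8,24,36,3,-1],[0,0,-1.8,24,36,3,-1],[0,0,-1.8,24,36,3,-1],[0,0,-1.8,24,36,3,-1],[0,0,-1.8,24,36,3,-1],[0,0,-1.8,24,36,3,-1],[0,0,-1.8,24,36,3,-1],[0,0,0,0,0,0,-1]]'
python3 - <<'E'
from m import *
s=state();print({k:np.round(s[k],3) for k in ("t","eef_pos","tcp_rot","opening","ft_force")})
c=viewer.read_camera("wrist");save(c,"w1.png");print(c["position"],c["orientation"])
for o in("thumb_pad","push_wall","keeper"):
    for r in regions_of(o,"wrist")[:2]:
        p=cloud(c,r["pixels"]);print(o,round(r["score"],2),(np.array(r["box"])*[640,400,640,400]).round(),len(p), p.min(0).round(),p.mean(0).round(),p.max(0).round()) if len(p) else print(o,r["box"])
E
```

```text
t: 1.45
eef_pos: [337.5, -318.5, 239.0]
tcp_rot: [-3.141, -0.0, -1.59]
ft_force: [1.0, -1.0, -0.8]
opening: 0.383
t: 2.35
eef_pos: [530.7, -28.6, 262.9]
tcp_rot: [-3.141, 0.001, -1.837]
ft_force: [0.2, -1.0, -0.3]
opening: 0.004
{'t': np.float64(2.35), 'eef_pos': array([530.737, -28.566, 262.868]), 'tcp_rot': array([-3.141e+00,  1.000e-03, -1.837e+00]), 'opening': np.float64(0.004), 'ft_force': array([ 0.242, -1.036, -0.32 ])}
[595.29988895 -46.50038463 432.36243455] [ 2.90205249e+00  8.48465287e-04 -1.83651972e+00]
thumb_pad 0.9 [284. 160. 333. 193.] 1465 [522. -45.  91.] [549. -17.  95.] [575.  12.  98.]
push_wall 0.84 [273. 153. 341. 229.] 3059 [455. -56.  12.] [543. -17.  92.] [580.  34. 275.]
```

View pics/w1.png

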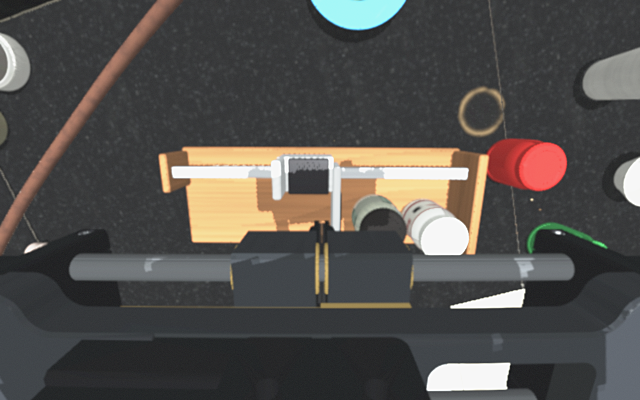

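```bash
python3 - <<'E'
from m import *
c=viewer.read_camera("wrist")
b=plane(c,np.array([[173,172.],[467,173]]),64);d=b[0]-b[1];print(b.round(1),np.degrees(np.arctan2(d[1],d[0])))
u=np.array([.263,.965]);v=np.array([.965,-.263]);o=np.array([549,-17.])
m=np.zeros((400,640),bool);m[145:235,262:350]=1
P=cloud(c,m);a=(P[:,:2]-o)@u;w=(P[:,:2]-o)@v
for lo,hi in((112,135),(85,103)):
    k=(P[:,2]>lo)&(P[:,2]<hi)&(abs(w)<60)&(abs(a)<60);print(lo,k.sum(),np.percentile(a[k],[2,10,50,90,98]).round(1),np.percentile(w[k],[2,10,50,90,98]).round(1),np.median(P[k,2]))
r=regions_of("thumb_pad","wrist")[0]["pixels"];P=cloud(c,r);a=(P[:,:2]-o)@u;w=(P[:,:2]-o)@v
print(np.percentile(a,[2,10,50,90,98]).round(1),np.percentile(w,[2,10,50,90,98]).round(1),np.percentile(P[:,2],[5,50,95]))
E
```

```text
[[ 593.6  150.7   64. ]
 [ 489.9 -220.5   64. ]] 74.40004330780118
112 411 [29.  29.1 32.8 37.4 38.6] [-20.9 -17.2   1.2  17.9  21. ] 124.66898746514613
85 1604 [-24.  -19.3   1.3  22.2  29.1] [-21.6 -17.9   0.4  18.1  21.2] 95.26478462045031
[-24.  -19.3   0.3  20.2  24.2] [-21.9 -18.1   0.3  18.1  21.2] [93.22280773 95.24604606 96.62754934]
```

```bash
python3 -m inch '[[0,0,0,10.5,10.5,-20,-1],[0,0,0,10.5,11,-30,-1],[0,0,0,0,0,-35,-1],[0,0,0,0,0,-35,-1],[0,0,0,0,0,-25,-1],[0,0,0,0,0,-8,-1],[0,0,0,0,0,0,-1]]'; python3 -m inch '[[0,0,0,0,0,-6,-1],[0,0,0,0,0,-4,-1],[0,0,0,0,0,0,-1]]'
```

```text
t: 3.35
eef_pos: [549.5, -11.2, 109.3]
tcp_rot: [3.14, -0.0, -1.841]
ft_force: [-1.2, -0.2, 0.7]
opening: 0.006
t: 3.65
eef_pos: [549.9, -10.6, 100.0]
tcp_rot: [-3.141, -0.0, -1.84]
ft_force: [-0.7, 0.7, -0.1]
opening: 0.007
```

```bash
python3 -m inch '[[0,0,0,0,0,-3,-1],[0,0,0,0,0,-2,-1],[0,0,0,0,0,0,-1]]';python3 -m inch '[[0,0,0,0,0,-2,-1],[0,0,0,0,0,0,-1]]'
```

```text
t: 3.95
eef_pos: [550.1, -10.5, 94.9]
tcp_rot: [-3.141, 0.0, -1.84]
ft_force: [-0.5, 1.1, 5.8]
opening: 0.006
t: 4.15
eef_pos: [550.1, -10.5, 93.0]
tcp_rot: [-3.141, 0.0, -1.84]
ft_force: [-1.9, -0.5, 5.7]
opening: 0.005
```

```bash
python3 -m inch '[[0,0,0,0,0,-1.5,-1],[0,0,0,0,0,0,-1]]';python3 -m inch '[[0,0,0,0,0,-1,-1],[0,0,0,0,0,0,-1]]'
```

```text
t: 4.35
eef_pos: [550.1, -10.5, 91.6]
tcp_rot: [-3.141, 0.0, -1.839]
ft_force: [-0.7, 0.3, 6.7]
opening: 0.006
t: 4.55
eef_pos: [550.2, -10.5, 91.2]
tcp_rot: [-3.14, 0.0, -1.84]
ft_force: [-2.3, -0.3, 12.4]
opening: 0.002
```

```bash
python3 -m inch '[[0,0,0,1.6,5.8,0,-1],[0,0,0,2.7,9.6,0,-1],[0,0,0,2.7,9.6,0,-1],[0,0,0,0,0,0,-1]]'
python3 - <<'E'
from m import *
c=viewer.read_camera("wrist");save(c,"w2.png")
for o in("thumb_pad","push_wall"):
    for r in regions_of(o,"wrist")[:1]:
        p=cloud(c,r["pixels"]);print(o,r["score"],np.median(p,0).round(1))
u=np.array([.268,.963])
p=cloud(c,np.ones((400,640),bool));k=(abs((p[:,:2]-[549,-17])@[.963,-.268])<20)&(p[:,2]>112)&(p[:,2]<132)
a=(p[k,:2]-[549,-17])@u;print(np.histogram(a,range(-60,120,5)))
E
```

```text
t: 4.95
eef_pos: [557.4, 15.4, 91.2]
tcp_rot: [-3.14, 0.0, -1.839]
ft_force: [-2.4, 0.3, 12.2]
opening: 0.001
thumb_pad 0.79 [570.5   3.5  90.2]
push_wall 0.69 [573.9   8.1  88.7]
(array([  0,   0,   0,   0,   0,   0,   0,   0,   0,   0,   0,   0,   0,
         0,   0,   0,   0,   0, 113,  19,   0,   0,   0,  79,  48,   5,
         0,   0,   0,   0,   0,   0,   0,   0,   0]), array([-60, -55, -50, -45, -40, -35, -30, -25, -20, -15, -10,  -5,   0,
         5,  10,  15,  20,  25,  30,  35,  40,  45,  50,  55,  60,  65,
        70,  75,  80,  85,  90,  95, 100, 105, 110, 115]))
```

View pics/w2.png

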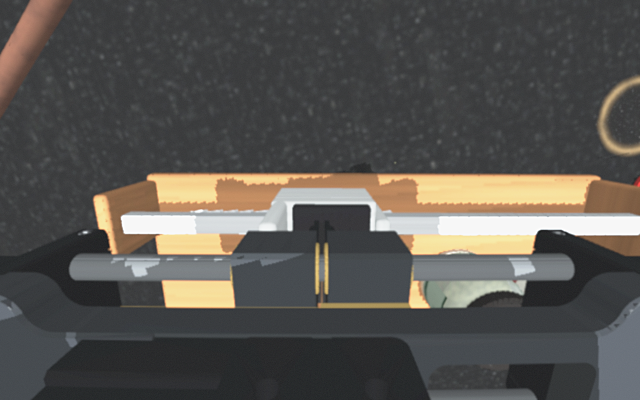

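The wrist picture shows the jaw carriage at (320,210), moved along the bar with the finger (wall about 28 mm further), with the jars left behind at right. I'll carry on.

```bash
python3 -m inch '[[0,0,0,2.7,9.6,0,-1],[0,0,0,2.7,9.6,0,-1],[0,0,0,2.7,9.6,0,-1],[0,0,0,2.7,9.6,0,-1],[0,0,0,2.7,9.6,0,-1],[0,0,0,0,0,0,-1]]';python3 -m inch '[[0,0,0,2.7,9.6,0,-1],[0,0,0,2.7,9.6,0,-1],[0,0,0,0,0,0,-1]]'
```

```text
t: 5.7
eef_pos: [570.8, 63.6, 91.2]
tcp_rot: [-3.14, 0.001, -1.839]
ft_force: [-2.6, 1.3, 12.0]
opening: 0.005
t: 6.0
eef_pos: [576.2, 82.8, 91.2]
tcp_rot: [-3.14, 0.001, -1.839]
ft_force: [-3.2, 0.6, 12.0]
opening: 0.006
```

```bash
python3 -m inch '[[0,0,0,2.6,9.6,0,-1],[0,0,0,1.3,4.8,0,-1],[0,0,0,0,0,0,-1]]';python3 -m inch '[[0,0,0,1.3,4.8,0,-1],[0,0,0,1.3,4.8,0,-1],[0,0,0,0,0,0,-1]]';python3 -m inch '[[0,0,0,1.3,4.8,0,-1],[0,0,0,1.3,4.8,0,-1],[0,0,0,0,0,0,-1]]'
```

```text
t: 6.3
eef_pos: [580.0, 96.9, 91.2]
tcp_rot: [-3.14, 0.001, -1.839]
ft_force: [-1.4, 1.6, 11.6]
opening: 0.004
t: 6.6
eef_pos: [582.7, 106.3, 91.2]
tcp_rot: [-3.14, 0.001, -1.839]
ft_force: [-2.0, 1.2, 10.2]
opening: 0.007
t: 6.9
eef_pos: [585.3, 115.9, 91.2]
tcp_rot: [-3.14, 0.001, -1.839]
ft_force: [-1.8, 1.2, 10.1]
opening: 0.004
```

```bash
python3 - <<'E'
from m import *
u=np.array([.268,.963])
for n in("wrist","top","side"):
    c=viewer.read_camera(n);save(c,n+"3.png")
    p=cloud(c,np.ones((400,640),bool));k=(abs((p[:,:2]-[549,-17])@[.963,-.268])<20)&(p[:,2]>114)&(p[:,2]<132)
    a=(p[k,:2]-[549,-17])@u;h,e=np.histogram(a,range(40,240,4));print(n,[(int(x),int(y)) for x,y in zip(e,h) if y])
E
```

```text
wrist [(132, 19), (136, 97), (160, 69), (164, 38), (168, 18)]
top []
side [(128, 3), (132, 3), (136, 2), (140, 3), (144, 3), (148, 4), (160, 1), (164, 5), (168, 10), (172, 1)]
```

```bash
python3 -m inch '[[0,0,0,1.3,4.8,0,-1],[0,0,0,0,0,0,-1]]';python3 -m inch '[[0,0,0,1.3,4.8,0,-1],[0,0,0,0,0,0,-1]]';python3 -m inch '[[0,0,0,1.3,4.8,0,-1],[0,0,0,0,0,0,-1]]'
python3 - <<'E'
from m import *
u=np.array([.268,.963])
for n in("wrist",):
    c=viewer.read_camera(n);save(c,n+"4.png")
    p=cloud(c,np.ones((400,640),bool));k=(abs((p[:,:2]-[549,-17])@[.963,-.268])<20)&(p[:,2]>114)&(p[:,2]<132)
    a=(p[k,:2]-[549,-17])@u;h,e=np.histogram(a,range(40,240,2));print(n,[(int(x),int(y)) for x,y in zip(e,h) if y])
E
```

```text
t: 7.25
eef_pos: [586.7, 120.6, 91.2]
tcp_rot: [-3.14, 0.001, -1.839]
ft_force: [-1.6, 0.5, 10.0]
opening: 0.007
t: 7.45
eef_pos: [587.9, 125.1, 91.3]
tcp_rot: [-3.14, 0.0, -1.839]
ft_force: [-1.7, -0.4, 9.9]
opening: 0.002
t: 7.65
eef_pos: [589.1, 129.3, 91.2]
tcp_rot: [-3.14, -0.001, -1.839]
ft_force: [-3.1, -4.7, 10.8]
opening: 0.004
wrist [(148, 19), (150, 51), (152, 46), (168, 31), (170, 28), (172, 22), (174, 18), (176, 21), (178, 9)]
```

View pics/wrist4.png

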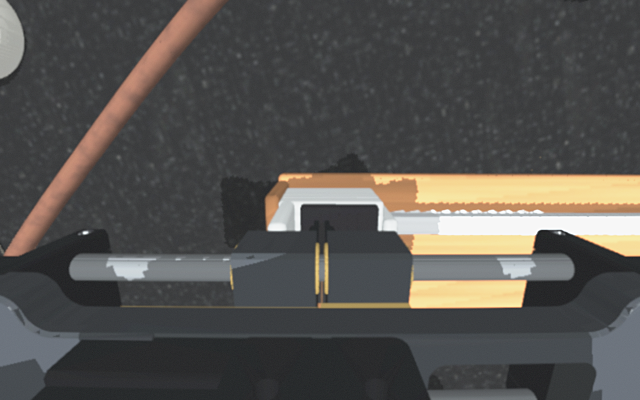

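The carriage at (320,205) now stands over the end post (270,215), and a back force has appeared. I'll slide on to the push wall to confirm the stop.

```bash
python3 -m inch '[[0,0,0,0.8,2.9,0,-1],[0,0,0,0,0,0,-1]]';python3 -m inch '[[0,0,0,0.8,2.9,0,-1],[0,0,0,0,0,0,-1]]';python3 -m inch '[[0,0,0,0.8,2.9,0,-1],[0,0,0,0,0,0,-1]]'
```

```text
t: 7.9
eef_pos: [589.8, 131.9, 91.2]
tcp_rot: [-3.141, -0.001, -1.839]
ft_force: [-2.5, -6.7, 10.9]
opening: 0.003
t: 8.1
eef_pos: [590.5, 134.8, 91.2]
tcp_rot: [-3.141, -0.001, -1.839]
ft_force: [-1.8, -6.4, 10.5]
opening: 0.004
t: 8.3
eef_pos: [591.2, 137.3, 91.2]
tcp_rot: [-3.141, -0.002, -1.839]
ft_force: [-3.2, -9.5, 11.1]
opening: 0.002
```

```bash
python3 -m inch '[[0,0,0,0.5,1.9,0,-1],[0,0,0,0,0,0,-1]]';python3 -m inch '[[0,0,0,0.3,1,0,-1],[0,0,0,0,0,0,-1]]'
```

```text
t: 8.5
eef_pos: [591.2, 137.5, 91.1]
tcp_rot: [3.141, -0.004, -1.839]
ft_force: [-5.8, -21.4, 14.9]
opening: 0.008
t: 8.7
eef_pos: [591.2, 137.6, 91.1]
tcp_rot: [3.141, -0.005, -1.839]
ft_force: [-7.7, -28.9, 15.0]
opening: 0.004
```

```bash
python3 -m inch '[[0,0,0,-0.6,-2.2,0,-1],[0,0,0,0,0,0,-1],[0,0,0,0,0,5,-1],[0,0,0,0,0,6,-1],[0,0,0,0,0,10,-1],[0,0,0,-1,-4,20,-1],[0,0,0,-2,-6,35,-1],[0,0,0,-10,-30,35,-1]]';python3 -m inch '[[0,0,0,-12,-40,20,-1],[0,0,0,-12,-40,20,-1],[0,0,0,-12,-40,20,-1],[0,0,0,0,0,0,-1]]'
python3 - <<'E'
from m import *
u=np.array([.268,.963]);o=[549,-17]
for n in("wrist","top"):
    c=viewer.read_camera(n);save(c,n+"5.png")
    for q in("thumb_pad","push_wall","black_jar","white_jar"):
        for r in regions_of(q,n)[:3]:
            p=cloud(c,r["pixels"])
            if len(p): print(n,q,round(r["score"],2),np.median(p,0).round(1),np.percentile((p[:,:2]-o)@u,[2,50,98]).round())
a=cv2.imread("pics/top5.png")[140:250,230:430];cv2.imwrite("pics/top5c.png",cv2.resize(a,None,fx=4,fy=4))
E
```

```text
t: 9.5
eef_pos: [578.4, 100.5, 202.2]
tcp_rot: [3.141, 0.0, -1.837]
ft_force: [1.2, -1.2, 0.5]
opening: 0.003
t: 9.9
eef_pos: [542.2, -24.2, 264.3]
tcp_rot: [-3.137, -0.0, -1.843]
ft_force: [0.2, 0.3, -0.3]
opening: 0.002
wrist thumb_pad 0.94 [586.7 116.3  99.4] [116. 138. 162.]
wrist push_wall 0.97 [583.  107.1  98.2] [ 98. 129. 175.]
wrist black_jar 0.74 [ 487.4 -289.3   77.7] [-318. -278. -261.]
wrist black_jar 0.61 [478.4 -91.3  76.8] [-122.  -90.  -62.]
wrist black_jar 0.41 [ 341.3 -324.3    5.6] [-353. -351. -350.]
wrist white_jar 0.76 [ 448.9 -151.   103. ] [-190. -155. -137.]
top thumb_pad 0.67 [523.9 436.7  35. ] [411. 430. 456.]
top thumb_pad 0.44 [587.  117.8 100.9] [116. 140. 164.]
top thumb_pad 0.36 [ 428.3 -152.9  110. ] [-194. -164. -136.]
top push_wall 0.86 [574.9 110.5  86.5] [ 98. 128. 178.]
top black_jar 0.72 [ 476.7 -294.9   80. ] [-320. -288. -262.]
top black_jar 0.62 [ 331.4 -346.    79.7] [-408. -375. -351.]
top black_jar 0.39 [ 456.1 -109.5   94.8] [-124. -114. -102.]
```

View pics/wrist5.png

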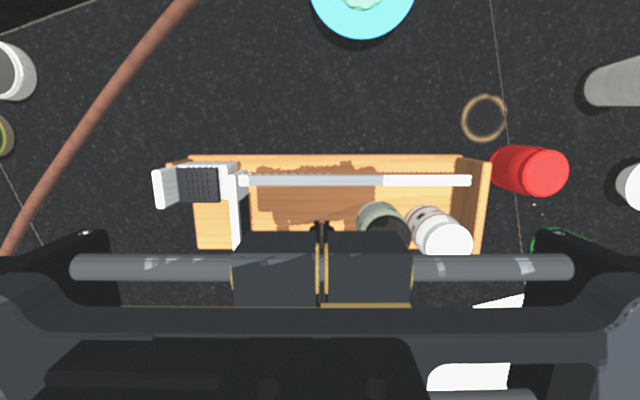

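```bash
python3 - <<'E'
from m import *
u=np.array([.268,.963])
c=viewer.read_camera("wrist")
p=cloud(c,np.ones((400,640),bool));w=abs((p[:,:2]-[549,-17])@[.963,-.268]);a=(p[:,:2]-[549,-17])@u
for lo,hi in((120,130),(72,90),(66,80)):
    k=(w<20)&(p[:,2]>lo)&(p[:,2]<hi);h,e=np.histogram(a[k],range(80,220,2));print(lo,[(int(x),int(y)) for x,y in zip(e,h) if y])
i=c["color"][140:260,140:270,::-1];cv2.imwrite("pics/w6.png",cv2.resize(i,None,fx=5,fy=5,interpolation=cv2.INTER_CUBIC))
E
```

```text
120 [(166, 2), (168, 96), (170, 88), (172, 58), (174, 71), (176, 42), (178, 10)]
72 [(98, 5), (100, 72), (102, 41), (104, 37), (106, 39), (108, 26), (110, 66), (112, 43), (114, 53), (116, 53), (118, 47), (120, 13), (168, 10), (182, 1), (184, 1), (186, 2)]
66 [(98, 10), (100, 75), (102, 6), (104, 5), (106, 4), (108, 9), (110, 72), (112, 37), (114, 49), (116, 46), (118, 39), (120, 10), (182, 1), (184, 1), (186, 2)]
```

View pics/w6.png

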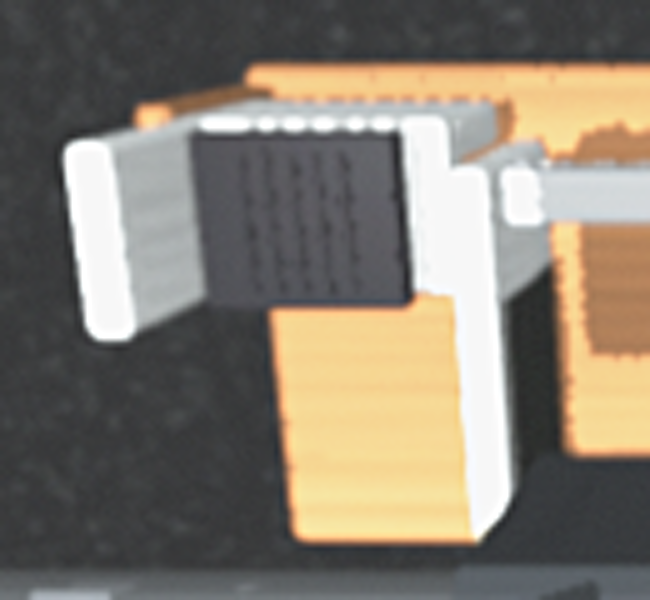

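View pics/top5c.png

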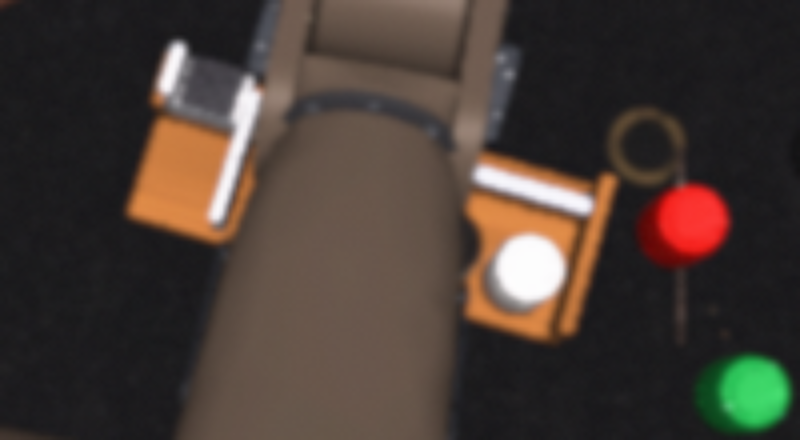

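```bash
python3 -c "
from cell import *
print(ticket.job_done(), state()['t'])"
```

```text
the job is handed in; nothing more can be done
the job is handed in; nothing more can be done
```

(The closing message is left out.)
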